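# Dispense one jar lid and push it beside the open ointment jar

## Task

Get the open ointment jar its lid: press the plunger of the lid dispenser all the way down once and let it come up again, so that a single lid comes out. Then push that lid over the worktop, away from the dispenser, until it lies right beside the open jar, close to it or just touching, without shoving either of the two jars along. Only press and push: lift nothing, tip nothing, and leave the other lids in the dispenser.

Things in the scene. Friction and masses are not known exactly. Their poses are not given: they have to be found in the camera images.
- plunger_top (a point): Centre of the top of the dispenser's plunger: a round black mushroom head, 40 mm across and 15 mm thick, on a vertical steel rod above the white gear housing. It stands 126 mm over the worktop when up and moves straight down as it is pressed.
- plunger (a joint): How far the plunger is pressed, m: 0 up, 0.030 fully down on a solid stop. Spring return: about 2.5 N to start, 5 N at the bottom. Gears drive a flat ejector slide 2.5 times as far (75 mm) out through the foot of the magazine and draw it back as the plunger rises; then the next lid drops to the worktop inside.
- dispenser: The fixed lid dispenser. Origin: on the worktop, on the axis of its magazine of four upright steel rods (79 mm across, 69 mm high). Lids come out to local -x (toward the robot's right); z is up. It spans x -39 to +148, y -42 to +42 mm; the gear housing (x over 35) is 72 mm high, the plunger at x = 70, y = 0. Open underneath: lids slide out on the bare worktop by a 19 mm high mouth at x = -39 mm.
- outlet (a point): Point on the worktop 69.5 mm in front of the magazine's axis (x = -69.5 mm in the dispenser's frame): the centre of a lid that has been pushed out lies here or up to about 15 mm farther out.
- lid_0: The lowest lid of the stack, the one that comes out: a plain white round jar lid, 62 mm across, 16 mm high, about 18 g, lying inside up like a shallow cup: its floor is 2 mm thick and the well inside is 52 mm wide and 14 mm deep. Origin: centre of its underside, on the worktop.
- lid_1: The second lid of the stack, same lid, its underside 16 mm over the worktop at the start; it drops to the worktop inside the magazine when the first lid is out and the plunger is up again. Origin: centre of its underside.
- lid_2: The third and top lid of the stack, its underside at first 32 mm up. Origin: centre of its underside.
- open_jar: The open white ointment jar without a lid, 60 mm across, 46 mm high, about 160 g, standing loose on the worktop to the right of the outlet: 200 to 250 mm from the magazine's axis along the dispenser's -x, and 40 to 85 mm to one side or the other (local y). Origin: centre of its underside.
- closed_jar: The white ointment jar that already has its lid on, 62 mm across, 58 mm high, about 170 g, standing loose beside the open one, at least 95 mm from it centre to centre. Origin: centre of its underside.
Not all that is in view belongs to the job. Leave any green or purple look-alike of the open_jar alone.

How it is judged:
By the outcome, as a careful person would: the job done as asked, in the order asked, and still so for the second after the job is handed in, with the robot touching nothing.
It also fails if it takes over 42 s, if anything falls off the work surface, if the arm or the gripper's body presses on something with over 40 N, if the wrist force passes 120 N, or if a joint passes its speed limit or range.

## Robot

A 6-joint arm with a two-finger parallel gripper is mounted at the origin on a cart in front of the work surface, level with it; the furniture and walls round the work are solid. World frame = base frame: x ahead of the robot, y to its left, z up, the work surface at z = 0. Lengths are in m, angles in rad, forces in N, time in s.
With the tool pointing down it reaches from about 0.3 to 0.775 m from the base axis. Payload 14.6 kg.
Tool frame: the origin (TCP) lies at the very end of the fingers, on their centre line; the grasp point (between the pads) lies 19 mm behind it; z points along the fingers, y is the line along which they close (so a half turn about z gives the same grasp; the last joint's range is limited). The gripper opens to 94 mm and grips with 3 to 60 N. Pads are 16 mm wide; open, the fingers measure 119 mm over their backs; the gripper's body (75 mm by 177 mm) begins 78 mm behind the grasp point.
Start: joints at [1.169, 0.3, 1.521, -0, 1.321, -0.067], TCP at [0.181, 0.519, 0.205] pointing down, gripper open.
Joint ranges: [-3.03, 3.03], [-0.79, 2.21], [0.23, 2.52], [-1.04, 4.18], [0, 3.07], [-2.55, 2.55]. Speed limits (rad/s): [2.22, 2.22, 2.57, 3.14, 3.14, 3.14].

## Interface

Orientations are given as [roll, pitch, yaw] about the fixed x, y, z axes, in that order (R = Rz(yaw) Ry(pitch) Rx(roll)).
In Python, from station import telemetry, cams, hand_in, nets gives the robot as it stands.
- The arm moves only by the tool move_arm, never from a script. Its argument "increments" is a list of rows, each a list of 4 numbers: the shift along the tool's x, y, z in m, then the turn about the tool's z in rad. In form: [[tx, ty, tz, roll], ...]. A call has 1 to 20 rows; each row shifts and turns the commanded pose from where the row before left it, along the tool's axes as they then stand; what a row does not reach is not made up. A row lasts 1/8 s, in which the tool goes at most 62.5 mm and 10.7 degrees, less where a joint would pass 70% of its speed; a pose out of reach is approached as far as the arm can. A call is refused whole if a number of a shift passes 0.0625 or a number of a turn 0.188, either way. A call with a gripper value outside its range is refused whole. "grip" is the opening, from 0 (shut) to 1 (fully open), set as the call begins (left out, the last holds). The fingers move at their own pace and stop on an object; "force" is the grip in N (left out, the last holds). Time passes only in rows, so rows that do not move let the fingers close. It gives the time, the measured TCP pose, the force, the opening and the grip force at its end, in the units of the state.
- telemetry.get_obs(): the state, without advancing time (a new reading comes with each control period).
- cams.camera(name): name is "scene" or "top" or "wrist"; returns the picture (420x560x3 uint8, blue, green, red); there is no depth.
- cams.camera_model(name): a dict with "intrinsics" (3x3 intrinsics, pixels), "xyz" and "attitude" of the camera in the world; the wrist camera has in their place "T_tool_cam" (4x4, takes a point from camera to tool coordinates, whose origin is the TCP and whose axes are the flange's). Camera axes: x right, y up, looking along -z (the intrinsics and any distortion apply to the point x, -y, -z); pixel columns grow to the right and rows downward; lengths in m; the calibration is good to about 2 mm. A picture is of the moment at which its call begins: read the wrist's pose just before it. camera_model takes no time and is no camera call.
- hand_in(): hands the job in; it is judged then, once.
Trained networks look in the newest picture that a camera, given by its name, has taken for a name from the list of things; names that differ only in an ending like _2 or _b are one class to them, and where a whole thing is asked for, a point or a joint stands for the part that bears it (a point fixed in the world has none). Each returns a list of dicts, best first, with "conf" (0 to 1); they miss things now and then, are a little off and sometimes report something else, mostly with a low value. They report only what shows in the picture. A call takes as long as a camera call. They do not tell look-alikes from the thing itself.
- nets.search_frame(camera, query): "extent" ([left, top, right, bottom] in pixels, round what is visible of it).
- nets.mark_of(camera, query): "centre" ([column, row] in pixels: a listed point, or the origin of a listed thing).
The state is a dict: "time_s": time; "qpos": joint angles; "joint_vel": joint speeds; "tau": joint torques, N m; "ee_pos": TCP position; "eef_rot": TCP orientation; "force": force on the tool from outside, world axes, zero at the start; "moment": the same for the moment, N m; "grip_width": finger opening in m; "grip_force": force on a finger pad.
Only numpy, scipy, OpenCV 4.12 (cv2) and the standard library are available. Lean on these libraries where they do the work, as an engineer would, in place of code of your own. Each camera call takes 0.05 s, during which the arm holds its last target. There are 200 camera calls.

## Working session

There is one attempt and no reset: what is moved stays moved. The work goes in short steps, Python scripts to look and compute and a tool call to move; the robot and the scene stay as the last step left them, time stands still between calls to the robot, and variables do not carry over. Pictures are saved under pics/ and viewed, at most 10 in all, crops included, and the job is handed in when it is done.

Besides the shell and the picture viewer there is one more tool, called after "Request:" by a JSON object that holds its "op" and its "data". move_arm: Moves the arm, as the interface text tells. Its arguments: {"type":"object","properties":{"increments":{"type":"array"},"grip":{"type":"number"},"force":{"type":"number"}},"required":["increments"]}

```bash
mkdir -p pics; cat > h.py <<'E'
import numpy as np, cv2
from station import telemetry, cams, hand_in, nets
from scipy.spatial.transform import Rotation as R
def cam(n):
    m=cams.camera_model(n); K=np.array(m["intrinsics"])
    if n=="wrist":
        o=telemetry.get_obs(); T=np.eye(4); T[:3,:3]=R.from_euler('xyz',o["eef_rot"]).as_matrix(); T[:3,3]=o["ee_pos"]
        T=T@np.array(m["T_tool_cam"]); return K,T[:3,:3],T[:3,3],m
    a=np.array(m["attitude"]); r=a if a.shape==(3,3) else R.from_euler('xyz',a).as_matrix()
    return K,r,np.array(m["xyz"]),m
def back(n,px,z):
    K,r,t,m=cam(n); d=np.array(m.get("distortion",np.zeros(5)),float)
    u=cv2.undistortPoints(np.array([[px]],float),K,d)[0,0]
    v=r@np.array([u[0],-u[1],-1]); return t+v*(z-t[2])/v[2]
E
python3 - <<'E'
from h import *
for n in("top","scene"):
    im=cams.camera(n); cv2.imwrite(f"pics/{n}0.png",im)
    print(n,cams.camera_model(n))
    for q,z in(("plunger_top",.126),("dispenser",0),("outlet",0),("open_jar",0),("closed_jar",0),("lid_2",.032)):
        for d in nets.mark_of(n,q)[:3]: print(q,d["conf"],d["centre"],back(n,d["centre"],z).round(4))
o=telemetry.get_obs();print(o["time_s"],o["ee_pos"],o["eef_rot"],o["force"])
E
```

```text
top {'intrinsics': array([[533.39815513,   0.        , 278.84240914],
       [  0.        , 533.39815513, 209.37218618],
       [  0.        ,   0.        ,   1.        ]]), 'xyz': array([ 0.38001011, -0.01823451,  1.29149255]), 'attitude': array([ 0.08535556, -0.00326134, -1.56956665])}
plunger_top 0.81 [206.9, 197.9] [0.5048 0.1361 0.126 ]
dispenser 0.76 [243.6, 202.8] [0.5064 0.0634 0.    ]
open_jar 0.95 [341.2, 222.0] [ 0.46   -0.1736  0.    ]
open_jar 0.88 [377.2, 255.1] [ 0.3801 -0.2599  0.    ]
open_jar 0.88 [310.2, 254.8] [ 0.3806 -0.0981  0.    ]
closed_jar 0.85 [336.1, 173.2] [ 0.5795 -0.1622  0.    ]
closed_jar 0.62 [207.7, 198.0] [0.518  0.1508 0.    ]
lid_2 0.71 [241.1, 201.2] [0.5071 0.0674 0.032 ]
scene {'intrinsics': array([[489.27292064,   0.        , 283.82016344],
       [  0.        , 489.27292064, 211.39516474],
       [  0.        ,   0.        ,   1.        ]]), 'xyz': array([-0.15823041, -0.53943782,  0.52905405]), 'attitude': array([ 1.08604044, -0.00714255, -0.91564917])}
plunger_top 0.67 [222.3, 171.3] [0.5132 0.1349 0.126 ]
plunger_top 0.56 [246.8, 221.5] [ 0.3822 -0.0485  0.126 ]
dispenser 0.67 [246.2, 235.3] [0.5049 0.0659 0.    ]
outlet 0.89 [271.0, 246.1] [ 0.5037 -0.0026  0.    ]
open_jar 0.88 [268.3, 294.1] [ 0.3766 -0.0989  0.    ]
open_jar 0.85 [350.4, 333.5] [ 0.3781 -0.2645  0.    ]
open_jar 0.64 [332.4, 290.4] [ 0.4552 -0.1818  0.    ]
closed_jar 0.58 [360.8, 255.0] [ 0.588  -0.1639  0.    ]
lid_2 0.7 [245.8, 221.0] [0.5085 0.069  0.032 ]
lid_2 0.62 [245.4, 235.0] [0.4647 0.0314 0.032 ]
lid_2 0.53 [247.5, 230.5] [0.4807 0.0399 0.032 ]
0.7 [0.18073198 0.51944159 0.20544802] [-3.14157545e+00 -4.29158677e-07  2.80673815e+00] [-0.24925462 -0.30456179  0.21727965]
```

View pics/top0.png

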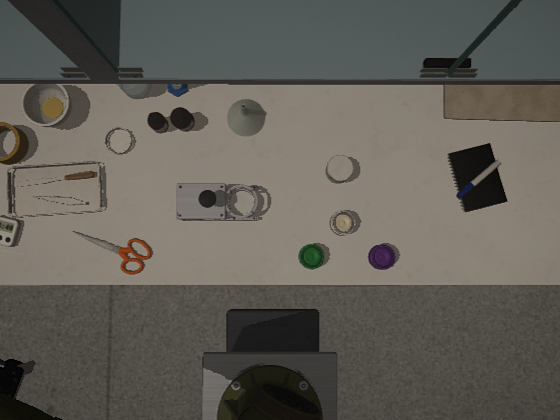

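View pics/scene0.png

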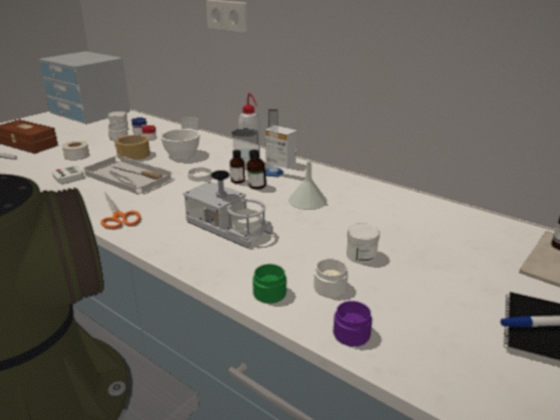

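The top view shows the open jar at (343,222) and the closed jar at (340,170). The green (311,256) and purple (382,256) jars are the decoys. The plunger is at (207,198), with the magazine at (243,203) and its mouth facing world -y. The scene view agrees to within a few mm: plunger about (0.508, 0.136), axis about (0.506, 0.066), open jar about (0.458, -0.177).

I'll turn the tool to yaw π, go above the plunger and shut the gripper.

Request:
{"op": "move_arm", "data": {"increments": [[0,0,0,-0.167],[0,0,0,-0.168],[-0.0327,-0.0384,0,0],[-0.0327,-0.0384,0,0],[-0.0327,-0.0384,0,0],[-0.0327,-0.0384,0,0],[-0.0327,-0.0384,0,0],[-0.0327,-0.0384,0,0],[-0.0327,-0.0384,0,0],[-0.0327,-0.0384,0,0],[-0.0327,-0.0384,0,0],[-0.0327,-0.0384,0,0],[0,0,0,0],[0,0,0,0]], "grip": 0}}

```text
time_s: 2.45
ee_pos: [0.5075, 0.1358, 0.2053]
eef_rot: [3.142, -0.0, 3.142]
force: [-0.9, 0.1, -0.2]
grip_width: 0.0003
grip_force: 0.0
```

```bash
python3 - <<'E'
from h import *
im=cams.camera("wrist"); cv2.imwrite("pics/w1.png",im)
for q,z in(("plunger_top",.126),("dispenser",0),("lid_2",.032)):
    for d in nets.mark_of("wrist",q)[:2]: print(q,d["conf"],d["centre"],back("wrist",d["centre"],z).round(4))
o=telemetry.get_obs();print(o["time_s"],o["ee_pos"],o["eef_rot"],o["force"],o["grip_width"])
E
```

```text
plunger_top 0.65 [283.7, 211.4] [0.504  0.1378 0.126 ]
plunger_top 0.57 [63.4, 240.5] [ 0.5319 -0.0627  0.126 ]
dispenser 0.76 [227.1, 184.7] [0.5064 0.0655 0.    ]
lid_2 0.91 [225.1, 188.4] [0.5042 0.0688 0.032 ]
2.65 [0.5073371  0.13636168 0.20562587] [ 3.14152727e+00  2.11703967e-04 -3.14000337e+00] [-0.40155558  0.81541291  1.04399829] 0.0005660493186167301
```

View pics/w1.png

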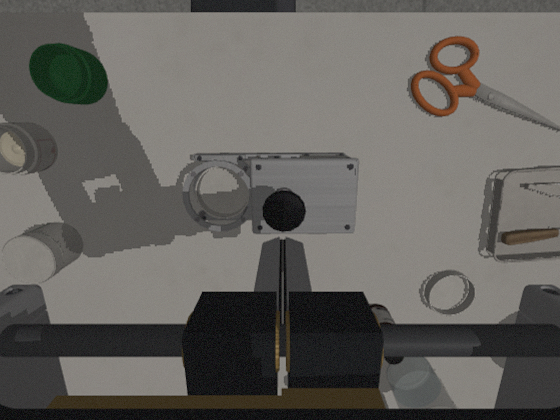

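The plunger head is at (284,211) px, right under the fingers at about (0.505, 0.137). The magazine sits to its left at (220,193). Next I press down.

Request:
{"op": "move_arm", "data": {"increments": [[0.001,0,0.025,0],[0.001,0,0.03,0],[0,0,0.02,0],[0,0,0.005,0],[0,0,0.005,0],[0,0,0.005,0],[0,0,0.005,0],[0,0,0.005,0],[0,0,0.005,0],[0,0,0.003,0],[0,0,0,0],[0,0,0,0]]}}

```text
time_s: 4.15
ee_pos: [0.506, 0.1356, 0.0976]
eef_rot: [3.142, 0.001, -3.141]
force: [0.2, 3.6, 3.8]
grip_width: 0.0006
grip_force: 2.0
```

Request:
{"op": "move_arm", "data": {"increments": [[0,0,0.002,0],[0,0,0.001,0],[0,0,0.001,0],[0,0,0,0]]}}

```text
time_s: 4.65
ee_pos: [0.5064, 0.1356, 0.0958]
eef_rot: [3.141, 0.002, -3.141]
force: [-10.7, 0.4, 30.1]
grip_width: 0.0001
grip_force: 15.3
```

The force jumped to 30 N, so the plunger is on its stop. I'll let it rise, then move toward the lid.

Request:
{"op": "move_arm", "data": {"increments": [[0,0,-0.005,0],[0,0,-0.006,0],[0,0,-0.008,0],[0,0,-0.01,0],[0,0,-0.015,0],[0,0,-0.03,0],[0,0,-0.03,0],[0,-0.04,-0.01,0],[0,-0.05,0,0],[0,-0.05,0,0],[0,0,0,0]]}}

```text
time_s: 6.02
ee_pos: [0.5056, -0.007, 0.2081]
eef_rot: [-3.141, 0.0, 3.138]
force: [0.3, -0.2, -0.0]
grip_width: 0.0005
grip_force: 0.0
```

```bash
python3 - <<'E'
from h import *
im=cams.camera("wrist"); cv2.imwrite("pics/w2.png",im); top=cams.camera("top"); cv2.imwrite("pics/t2.png",cv2.resize(top[130:290,160:420],None,fx=3,fy=3))
for n in("wrist","top"):
  for q,z in(("lid_0",0),("open_jar",0),("closed_jar",0),("dispenser",0),("plunger_top",.126)):
    for d in nets.mark_of(n,q)[:4]: print(n,q,d["conf"],d["centre"],back(n,d["centre"],z).round(4))
o=telemetry.get_obs();print(o["time_s"],o["ee_pos"],o["eef_rot"],o["force"],o["grip_width"])
E
```

```text
wrist lid_0 0.91 [345.2, 185.2] [0.5058 0.0775 0.    ]
wrist lid_0 0.64 [284.2, 184.9] [ 0.5055 -0.0014  0.    ]
wrist open_jar 0.86 [64.8, 77.3] [ 0.3766 -0.2597  0.    ]
wrist open_jar 0.84 [150.9, 152.5] [ 0.4641 -0.1686  0.    ]
wrist open_jar 0.61 [201.9, 79.2] [ 0.3786 -0.0984  0.    ]
wrist closed_jar 0.85 [166.9, 239.5] [ 0.5814 -0.1605  0.    ]
wrist closed_jar 0.24 [343.4, 184.9] [0.5053 0.0755 0.    ]
wrist dispenser 0.77 [337.0, 186.2] [ 0.507   0.0673 -0.    ]
wrist plunger_top 0.83 [443.5, 212.8] [0.5042 0.1404 0.126 ]
top lid_0 0.51 [241.7, 202.5] [0.5072 0.068  0.    ]
top lid_0 0.44 [269.2, 203.2] [0.5056 0.0012 0.    ]
top lid_0 0.2 [207.1, 198.2] [0.5175 0.1523 0.    ]
top open_jar 0.82 [314.1, 256.1] [ 0.3775 -0.1075  0.    ]
top open_jar 0.78 [378.9, 257.7] [ 0.3738 -0.2639  0.    ]
top open_jar 0.77 [341.0, 221.2] [ 0.4619 -0.1732  0.    ]
top closed_jar 0.97 [335.4, 174.2] [ 0.577  -0.1605  0.    ]
top dispenser 0.69 [242.6, 205.0] [0.5011 0.0658 0.    ]
top plunger_top 0.48 [209.4, 198.4] [0.5037 0.1306 0.126 ]
6.625 [ 0.50581421 -0.00424433  0.20742648] [-3.14156569e+00 -1.01004738e-04 -3.14094417e+00] [-0.44479358  0.09935492 -0.75038822] 0.0006612380177894232
```

View pics/w2.png

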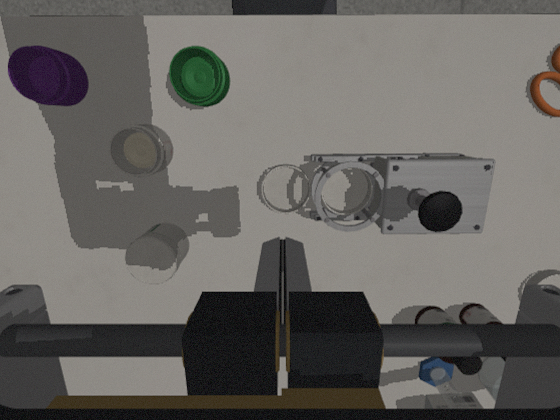

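The new lid lies at (285,188) px, the next one is in the magazine at (345,190), and the plunger is back up. The open jar at (140,148) hasn't moved. The lid is at about (0.5055, -0.001) and the jar at about (0.460, -0.174), so the push heading is (-0.25, -0.97).

I'll turn the tool to that heading and lower the shut fingertips into the lid's well without touching the floor. Then I'll push against the inner wall.

Request:
{"op": "move_arm", "data": {"increments": [[0,0,0,0.128],[0,0,0,0.129],[0,0,0.05,0],[0,0,0.055,0],[0,0,0.045,0],[0,0,0.025,0],[0,0,0.01,0],[0,0,0,0],[0,0,0,0]]}}

```text
time_s: 7.75
ee_pos: [0.5065, -0.0045, 0.0236]
eef_rot: [3.141, 0.002, 2.885]
force: [0.1, -0.1, 0.4]
grip_width: 0.0004
grip_force: 0.0
```

```bash
python3 - <<'E'
from h import *
im=cams.camera("wrist"); cv2.imwrite("pics/w3.png",im)
for d in nets.mark_of("wrist","lid_0")[:3]: print(d["conf"],d["centre"],back("wrist",d["centre"],0).round(4))
o=telemetry.get_obs();print(o["time_s"],o["ee_pos"],o["eef_rot"])
E
```

```text
0.84 [283.5, 239.0] [ 0.5069 -0.0037  0.    ]
0.74 [395.5, 218.8] [0.5121 0.0755 0.    ]
0.64 [378.1, 215.6] [0.5067 0.0642 0.    ]
7.85 [ 0.50638782 -0.00452024  0.02344754] [3.14129774e+00 1.69742480e-03 2.88482684e+00]
```

View pics/w3.png

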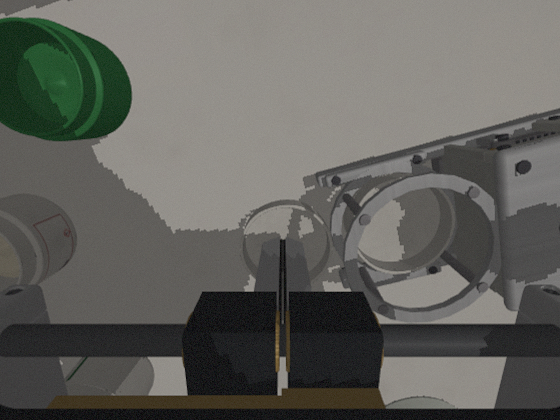

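The lid ring is at (286,240) px, with the fingertips centred over it. Next I lower into the well and push most of the way.

Request:
{"op": "move_arm", "data": {"increments": [[0,0,0.01,0],[0,0,0.005,0],[0,-0.004,0,0],[0,-0.004,0,0],[0,-0.004,0,0],[0,-0.006,0,0],[0,-0.008,0,0],[0,-0.009,0,0],[0,-0.01,0,0],[0,-0.01,0,0],[0,-0.01,0,0],[0,-0.01,0,0],[0,-0.01,0,0],[0,-0.01,0,0],[0,-0.008,0,0],[0,-0.005,0,0],[0,-0.003,0,0],[0,0,0,0],[0,0,0,0]]}}

```text
time_s: 10.22
ee_pos: [0.4776, -0.1117, 0.0074]
eef_rot: [-3.142, -0.0, 2.885]
force: [-0.2, -0.1, -0.8]
grip_width: 0.0004
grip_force: 0.0
```

```bash
cat > m.py <<'E'
from h import *
import sys
k=sys.argv[1]
for n in("wrist","top","scene"):
  im=cams.camera(n); cv2.imwrite(f"pics/{n}{k}.png",im)
  for q in("lid_0","open_jar","closed_jar"):
    for d in nets.mark_of(n,q)[:4]: print(n,q,d["conf"],d["centre"],back(n,d["centre"],0).round(4))
o=telemetry.get_obs();print(o["time_s"],o["ee_pos"],o["eef_rot"],o["force"])
E
python3 m.py 4
```

```text
wrist lid_0 0.64 [302.8, 242.3] [ 0.4773 -0.0976  0.    ]
wrist open_jar 0.75 [186.3, 247.0] [ 0.4611 -0.1727  0.    ]
wrist open_jar 0.7 [259.3, 89.0] [ 0.3795 -0.0994  0.    ]
top lid_0 0.88 [240.6, 204.2] [0.503  0.0707 0.    ]
top open_jar 0.63 [377.3, 257.7] [ 0.3738 -0.26    0.    ]
top closed_jar 0.76 [335.2, 169.5] [ 0.5886 -0.1601  0.    ]
scene lid_0 0.95 [305.2, 265.0] [ 0.4908 -0.0973  0.    ]
scene lid_0 0.77 [246.2, 228.7] [0.526  0.0846 0.    ]
scene lid_0 0.51 [242.9, 235.6] [0.4996 0.0706 0.    ]
scene open_jar 0.85 [267.0, 295.3] [ 0.3726 -0.0993  0.    ]
scene open_jar 0.74 [352.0, 333.4] [ 0.3799 -0.2664  0.    ]
scene open_jar 0.56 [329.6, 289.3] [ 0.4548 -0.1762  0.    ]
scene closed_jar 0.7 [361.2, 256.3] [ 0.5843 -0.1669  0.    ]
10.825 [ 0.47762569 -0.11181662  0.00741786] [-3.14158451e+00 -4.26771056e-05  2.88485090e+00] [ 0.19906319  0.59174253 -0.03997136]
```

View pics/wrist4.png

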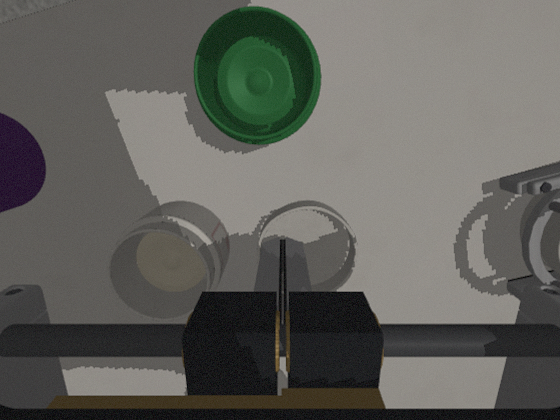

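The lid rim is at (307,248) px with the fingers against its left inner wall. The open jar's base is around (186,247), and the centres are about 77 mm apart, so the gap is about 16 mm. I'll advance 12 mm and measure again.

Request:
{"op": "move_arm", "data": {"increments": [[0,-0.003,0,0],[0,-0.004,0,0],[0,-0.003,0,0],[0,-0.002,0,0],[0,0,0,0],[0,0,0,0]]}}

```text
time_s: 11.58
ee_pos: [0.4746, -0.1235, 0.0075]
eef_rot: [-3.142, 0.0, 2.885]
force: [-0.2, 0.2, 0.8]
grip_width: 0.0003
grip_force: 0.0
```

```bash
python3 m.py 5 | grep -v closed; python3 -c "
import cv2;a=cv2.imread('pics/wrist5.png')[170:340,90:370];cv2.imwrite('pics/c5.png',cv2.resize(a,None,fx=2.8,fy=2.8,interpolation=2))"
```

```text
wrist lid_0 0.82 [302.3, 245.2] [ 0.4762 -0.1101  0.    ]
wrist open_jar 0.95 [19.1, 158.3] [ 0.3772 -0.263   0.    ]
wrist open_jar 0.85 [206.1, 243.6] [ 0.459 -0.171  0.   ]
wrist open_jar 0.63 [281.4, 88.2] [ 0.3792 -0.0988  0.    ]
top lid_0 0.81 [243.2, 203.5] [0.5047 0.0644 0.    ]
top open_jar 0.63 [377.0, 255.4] [ 0.3794 -0.2594  0.    ]
top open_jar 0.25 [336.1, 172.7] [ 0.5807 -0.1622  0.    ]
scene lid_0 0.79 [306.3, 271.0] [ 0.4757 -0.1106  0.    ]
scene lid_0 0.49 [245.7, 234.5] [0.5067 0.069  0.    ]
scene open_jar 0.86 [267.1, 294.4] [ 0.3746 -0.0978  0.    ]
scene open_jar 0.62 [332.8, 293.4] [ 0.4482 -0.1871  0.    ]
scene open_jar 0.61 [349.8, 334.5] [ 0.3756 -0.2649  0.    ]
12.175 [ 0.47455957 -0.12344274  0.00741709] [-3.14158629e+00 -6.35637256e-05  2.88480727e+00] [-0.06609129 -0.3441895  -0.38460598]
```

View pics/c5.png

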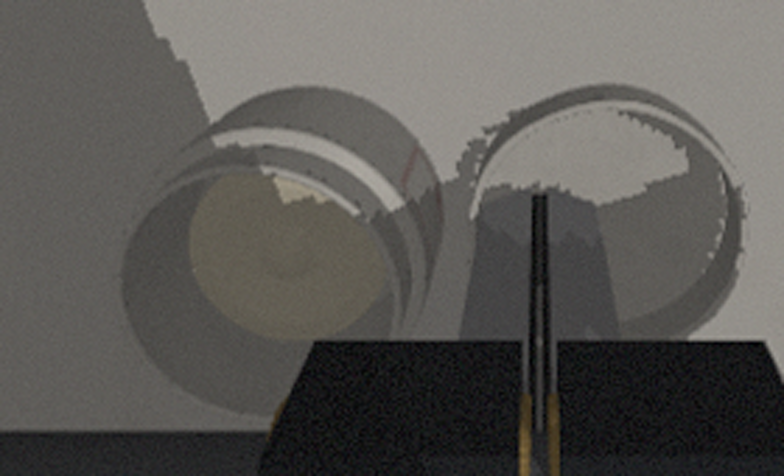

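The jar's right base edge is at crop x≈443 and the lid's left rim at ≈470. I'll turn those edges into a gap.

```bash
python3 - <<'E'
from h import *
f=lambda x,y:(90+x/2.8,170+y/2.8)
j=back("wrist",f(443,215),0); l=back("wrist",f(470,222),.016); print(j,l,np.hypot(*(j-l)[:2]))
# lid rim: top, right, left points -> circle at z=.016
P=np.array([back("wrist",f(*p),.016)[:2] for p in((470,222),(480,165),(520,118),(610,84),(680,105),(745,190),(740,250),(470,225))])
A=np.c_[2*P,np.ones(len(P))]; s=np.linalg.lstsq(A,(P**2).sum(1),rcond=None)[0]
print("lid",s[:2],"r",np.sqrt(s[2]+s[:2]@s[:2]))
# open jar rim, z=.046 (outer left/bottom/top)
P=np.array([back("wrist",f(*p),.046)[:2] for p in((122,280),(130,235),(135,330),(170,385),(230,414),(160,185))])
A=np.c_[2*P,np.ones(len(P))]; s=np.linalg.lstsq(A,(P**2).sum(1),rcond=None)[0]
print("jar rim",s[:2],"r",np.sqrt(s[2]+s[:2]@s[:2]))
P=np.array([back("wrist",f(*p),0)[:2] for p in((443,215),(437,170),(410,130),(360,98),(305,86),(260,95))])
A=np.c_[2*P,np.ones(len(P))]; s=np.linalg.lstsq(A,(P**2).sum(1),rcond=None)[0]
print("jar base",s[:2],"r",np.sqrt(s[2]+s[:2]@s[:2]))
E
```

```text
[ 0.46819003 -0.14493542  0.        ] [ 0.46501931 -0.13610804  0.016     ] 0.009379565959660012
lid [ 0.47197841 -0.10723992] r 0.02977494981648822
jar rim [ 0.45760999 -0.16829099] r 0.027927281452080833
jar base [ 0.45917237 -0.1730638 ] r 0.02974098799562727
```

The fitted centres are about 67 mm apart with radii of about 30 mm, which leaves a gap of about 6 mm. I'll advance 4 mm more and check.

Request:
{"op": "move_arm", "data": {"increments": [[0,-0.002,0,0],[0,-0.002,0,0],[0,0,0,0],[0,0,0,0]]}}

```text
time_s: 12.68
ee_pos: [0.4736, -0.1273, 0.0075]
eef_rot: [-3.142, 0.0, 2.885]
force: [-0.3, -0.7, -0.4]
grip_width: 0.0008
grip_force: 0.0
```

```bash
python3 m.py 6 | grep -v closed; python3 -c "
import cv2;a=cv2.imread('pics/wrist6.png')[170:340,90:370];cv2.imwrite('pics/c6.png',cv2.resize(a,None,fx=2.8,fy=2.8,interpolation=2))"
```

```text
wrist lid_0 0.78 [305.8, 240.7] [ 0.4727 -0.1111  0.    ]
wrist open_jar 0.83 [287.0, 87.8] [ 0.3788 -0.0996  0.    ]
wrist open_jar 0.8 [24.1, 155.5] [ 0.3754 -0.2632  0.    ]
top lid_0 0.57 [242.4, 204.6] [0.502  0.0663 0.    ]
top open_jar 0.73 [380.7, 257.8] [ 0.3736 -0.2682  0.    ]
scene lid_0 0.83 [310.9, 270.6] [ 0.4821 -0.1167  0.    ]
scene lid_0 0.65 [245.8, 227.9] [0.5281 0.0876 0.    ]
scene lid_0 0.45 [247.1, 233.6] [0.5114 0.0692 0.    ]
scene open_jar 0.94 [267.1, 294.4] [ 0.3746 -0.0978  0.    ]
scene open_jar 0.93 [330.5, 286.6] [ 0.4626 -0.1731  0.    ]
scene open_jar 0.92 [348.0, 334.0] [ 0.3748 -0.2621  0.    ]
scene open_jar 0.73 [309.8, 270.6] [ 0.4808 -0.115   0.    ]
13.275 [ 0.47356724 -0.12733529  0.00746781] [-3.14157921e+00  2.52626603e-05  2.88475065e+00] [ 0.17921719  0.22976148 -0.00481084]
```

View pics/c6.png

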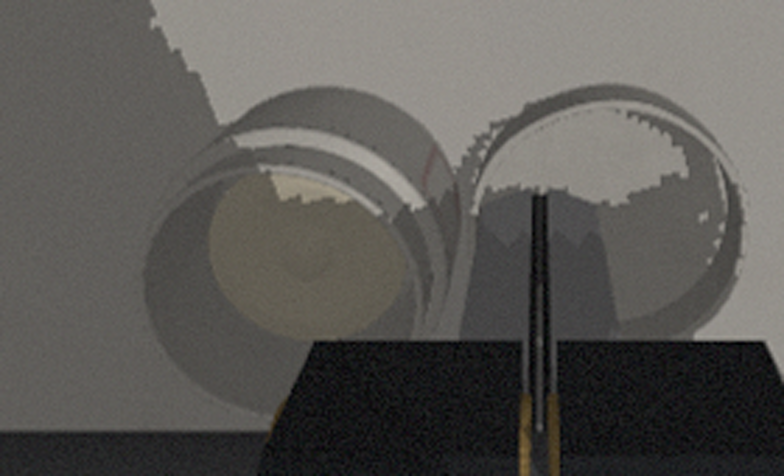

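The jar edge is now at crop x≈461 against the lid rim at ≈470, so 2–4 mm is left. I'll push 1.5 mm more, back off the wall inside the well, then lift straight out and away.

Request:
{"op": "move_arm", "data": {"increments": [[0,-0.001,0,0],[0,-0.0005,0,0],[0,0,0,0],[0,0,0,0],[0,0.006,0,0],[0,0.005,0,0],[0,0,0,0],[0,0,-0.01,0],[0,0,-0.02,0],[0,0,-0.04,0],[0,0.02,-0.05,0],[0,0.06,-0.01,0],[0,0.06,0,0],[0,0.06,0,0],[0,0,0,0],[0,0,0,0]]}}

```text
time_s: 15.28
ee_pos: [0.5266, 0.0749, 0.1378]
eef_rot: [-3.141, 0.0, 2.885]
force: [-0.4, -0.3, 0.1]
grip_width: 0.0003
grip_force: 0.0
```

```bash
python3 m.py 7; python3 -c "
import cv2,numpy as np
a=cv2.imread('pics/top7.png')[140:290,230:420];b=cv2.imread('pics/scene7.png')[190:350,200:400]
f=lambda i:cv2.resize(i,(400,320),interpolation=2)
w=cv2.imread('pics/wrist7.png')[:280,:]
cv2.imwrite('pics/c7.png',np.vstack([np.hstack([f(a),f(b)]),cv2.copyMakeBorder(w,0,0,0,240,0)]))"
```

```text
wrist lid_0 0.94 [100.1, 196.1] [ 0.4742 -0.1138  0.    ]
wrist lid_0 0.77 [272.2, 185.7] [0.5103 0.0673 0.    ]
wrist open_jar 0.82 [70.9, 102.1] [ 0.3788 -0.102   0.    ]
wrist open_jar 0.8 [45.5, 194.3] [ 0.4574 -0.1695  0.    ]
wrist closed_jar 0.83 [99.9, 293.4] [ 0.5832 -0.163   0.    ]
top lid_0 0.81 [318.8, 217.8] [ 0.4701 -0.1193  0.    ]
top open_jar 0.89 [380.8, 259.0] [ 0.3707 -0.2684  0.    ]
top open_jar 0.74 [311.5, 257.3] [ 0.3746 -0.1012  0.    ]
top closed_jar 0.84 [337.1, 172.5] [ 0.5812 -0.1647  0.    ]
scene lid_0 0.82 [306.7, 270.1] [ 0.4786 -0.1095  0.    ]
scene lid_0 0.77 [245.0, 226.5] [0.5317 0.0931 0.    ]
scene lid_0 0.37 [247.8, 234.6] [0.5092 0.0652 0.    ]
scene open_jar 0.65 [351.6, 332.3] [ 0.3817 -0.2646  0.    ]
scene open_jar 0.65 [268.0, 293.5] [ 0.3776 -0.0974  0.    ]
scene open_jar 0.57 [329.6, 291.9] [ 0.4484 -0.1803  0.    ]
scene closed_jar 0.55 [361.0, 255.0] [ 0.5882 -0.1642  0.    ]
15.875 [0.5267606  0.07520375 0.13744598] [-3.14155293e+00 -3.68545423e-05  2.88464548e+00] [ 0.0513546  -0.07351401 -0.13690724]
```

View pics/c7.png

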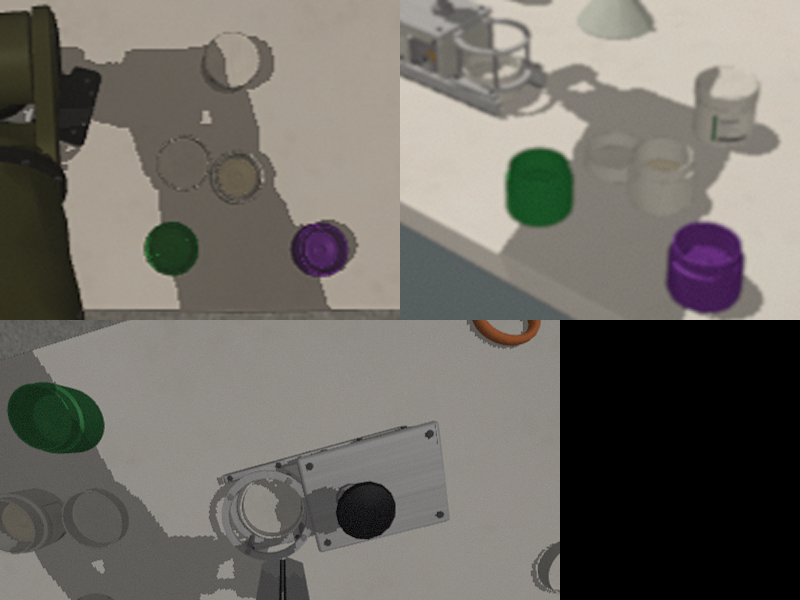

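The lid (183,163) now lies right beside the open jar (238,178) with almost no gap. Neither jar has moved, the remaining lids are still in the magazine, and the arm is touching nothing.

```bash
python3 -c "
from station import hand_in
print(hand_in())"
```

```text
the job is handed in; nothing more can be done
None
```

I pressed the plunger once, one lid came out, and I pushed it to lie right beside the open jar with almost no gap; neither jar moved in the final pictures, and the job was handed in at about 16 s.

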